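Set the stop of the bread slicing guide

ROBOT

A 6-joint arm with a two-finger parallel gripper is mounted at the origin on the work surface. World frame = base frame: x ahead of the robot, y to its left, z up, the work surface at z = 0. Lengths are in m, angles in rad, forces in N, time in s.
With the tool pointing down it reaches from about 0.3 to 0.775 m from the base axis. Payload 14.6 kg.
Tool frame: the origin (TCP) lies at the very end of the fingers, on their centre line; the grasp point (between the pads) lies 19 mm behind it; z points along the fingers, y is the line along which they close (so a half turn about z gives the same grasp; the last joint's range is limited). The gripper opens to 94 mm and grips with 3 to 60 N. Pads are 16 mm wide; open, the fingers measure 119 mm over their backs; the gripper's body (75 mm by 177 mm) begins 78 mm behind the grasp point.
Start: joints at [1.158, 0.3, 1.521, -0, 1.321, -0.067], TCP at [0.186, 0.517, 0.205] pointing down, gripper open.
Joint ranges: [-3.03, 3.03], [-0.79, 2.21], [0.23, 2.52], [-1.04, 4.18], [0, 3.07], [-2.55, 2.55]. Speed limits (rad/s): [2.22, 2.22, 2.57, 3.14, 3.14, 3.14].

INTERFACE

Orientations are given as [roll, pitch, yaw] about the fixed x, y, z axes, in that order (R = Rz(yaw) Ry(pitch) Rx(roll)).
In Python, from station import ctrl gives the robot as it stands.
- The arm moves only by the shell command python3 -m pendant 'ROWS' [OPENING] [FORCE]. ROWS is JSON, a list of rows, each a list of 2 entries, a list of its own where there are three numbers: the shift along the world's x, y, z in cm, then the turn about the world's z in rad. A call has 1 to 20 rows; each row shifts and turns the commanded pose from where the row before left it; what a row does not reach is not made up. A row lasts 1/12 s, in which the tool goes at most 41.7 mm and 7.16 degrees, less where a joint would pass 70% of its speed; a pose out of reach is approached as far as the arm can. A call is refused whole if a number of a shift passes 4.17 or a number of a turn 0.125, either way. A call with a gripper value outside its range is refused whole. OPENING is the opening, from 0 (shut) to 1 (fully open), set as the call begins (- or left out, the last holds). The fingers move at their own pace and stop on an object; FORCE is the grip in N (left out, the last holds). Time passes only in rows, so rows that do not move let the fingers close. It gives the time, the measured TCP pose, the force, the opening and the grip force at its end, in the units of the state.
- ctrl.get_obs(): the state, without advancing time (a new reading comes with each control period).
- ctrl.camera(name): name is "scene" or "top"; returns a dict with "color" (384x512x3 uint8, red, green, blue), "intrinsics" (3x3 intrinsics, pixels), "camera_from_world" (4x4, takes a point from world to camera coordinates). Camera axes: x right, y down, z forward; pixel columns grow to the right and rows downward; lengths in m; the calibration is good to about 2 mm. A picture is of the moment at which its call begins. There is no depth.
- ctrl.hand_in(): hands the job in; it is judged then, once.
The state is a dict: "time_s": time; "qpos": joint angles; "joint_vel": joint speeds; "tau": joint torques, N m; "ee_pos": TCP position; "eef_rot": TCP orientation; "force": force on the tool from outside, world axes, zero at the start; "moment": the same for the moment, N m; "grip_width": finger opening in m; "grip_force": force on a finger pad.
Only numpy, scipy, OpenCV 4.12 (cv2) and the standard library are available. Lean on these libraries where they do the work, as an engineer would, in place of code of your own. Each camera call takes 0.05 s, during which the arm holds its last target. There are 200 camera calls.

TASK

Set the bread slicing guide for the next loaf: swing its clamp lever fully open, slide the carriage along the rail until its pointer lines up with the pointed marker (not the round-ended one), then swing the lever fully back so that the carriage is locked there. Leave the shaker, the grinder and everything else on the counter where it stands.

Things in the scene. Friction and masses are not known exactly. Their poses are not given: they have to be found in the camera images.
- guide: Bread slicing guide, fixed to the counter: a light wooden board 300 x 420 mm, its top 24 mm above the counter, with an aluminium rail (30 mm wide, 20 mm high, 380 mm long) along it. The origin lies on the counter under the board, 20 mm nearer the robot than the board's centre. y runs along the rail, x across it and roughly away from the robot, z up; the rail's centre line is at x = 30 mm. The two markers sit on the strip of the board beyond the rail, one towards each end.
- carriage (a joint): Position of the carriage along the rail, m, growing towards the guide's +y; 0 is mid-rail, travel -0.12 to 0.12. With the lever open it slides against 4.5 N of friction, stays where it is left and may be pushed by its stop plate from either side; with the lever locked a brake holds it against more than 25 N.
- lever (a joint): Angle of the clamp lever, rad. 0 is fully locked (arm along the rail, pointing to the guide's +y), 1.05 fully open against its stop (arm swung clockwise seen from above, away from the robot, towards the guide's +x). The brake grips near the locked end and is free once the lever is at least half open (above about 0.5). It turns about a vertical axis on the carriage with some friction (about 2 to 5 N at the knob) and stays where it is left.
- stop_plate (a point): Centre of the carriage's upright steel stop plate, the part to push: 97 mm long across the rail (along the guide's x), 12 mm thick (along the guide's y), 62 mm high (from 27 to 89 mm above the counter), standing over the board on the robot's side of the rail. Its axes are the guide's.
- lever_pivot (a point): Point on the lever's vertical turning axis, at the height of the knob's centre, 91 mm above the counter. It moves with the carriage (pivot 60 mm in x from the guide's origin; its y is the carriage value + 10 mm).
- lever_knob (a point): Centre of the black upright knob at the end of the lever: a cylinder 24 mm across and 46 mm high, from 68 to 114 mm above the counter, 85 mm from the pivot. The flat steel arm that joins it to the hub at the pivot (32 mm across, top 81 mm above the counter) is 18 mm wide with its top 77 mm above the counter. The knob can be pushed round from the side.
- pointer_tip (a point): Tip of the small dark steel arrow (28 mm wide) on the carriage's far side, pointing to the guide's +x towards the markers, 31 mm above the counter; it is 20 mm towards the guide's -y from the stop plate's middle and moves with the carriage.
- marker_pointed: The target: a flat dark steel tab, 8 mm thick, fixed on the board: a square plate standing on its corner (a diamond 48 mm from corner to corner) with a 16 mm wide tail on the side away from the rail, so that a pointed end looks at the rail (along its -x). The origin is at the centre of the diamond, on the board, 24 mm from its tip; its axes are the guide's. The pointer is lined up when both tips stand opposite each other, at the same y along the rail.
- marker_round: The other tab, to be ignored: same tail and material, but a round disc, 48 mm across, in place of the diamond. The origin is at the centre of the disc. Which of the two stands towards which end of the rail differs each time.
- shaker_mid (a point): Bystander: white ceramic salt shaker, 42 mm across, 75 mm tall, standing on the board's near left corner. The point is half-way up, on its middle line.
- grinder_mid (a point): Bystander: dark wooden pepper grinder, 44 mm across, 78 mm tall, standing on the board's near right corner. The point is half-way up, on its middle line.
- mug_mid (a point): Bystander: white mug, 80 mm across, 90 mm tall, standing on the counter to the left of the board. The point is half-way up, on its middle line.
- jar_mid (a point): Bystander: glass jar, 72 mm across, 110 mm tall, to the right of the board. The point is half-way up, on its middle line.
- bowl_mid (a point): Bystander: white bowl, 140 mm across, 60 mm tall, far right of the board. The point is half-way up, on its middle line.
- soap_mid (a point): Bystander: soap bottle, 56 mm across, 150 mm tall, far left of the board. The point is half-way up, on its middle line.

How it is judged:
On the way, in this order (a step that is already met when the one before it is completed fails the run):
1. the lever is swung open (value of joint lever above 0.7 rad), for 0.1 s.
2. with the lever open, the pointer stands opposite the pointed marker (y of pointer_tip in the frame of marker_pointed between -0.005 and 0.005 m and value of joint lever above 0.5 rad), for 0.2 s.
3. the lever is back at locked (value of joint lever below 0.12 rad), for 0.2 s.
At the end, for the whole second after the job is handed in: The carriage rests with its pointer within 5 mm (along the rail) of the pointed marker's middle line, and the lever is locked (within 0.12 rad of fully locked) (y of pointer_tip in the frame of marker_pointed between -0.005 and 0.005 m and value of joint lever below 0.12 rad and velocity of joint carriage between -0.005 and 0.005 m/s); the robot touches nothing.
It fails at once if a bystander is pushed more than 25 mm from its place or knocked over (distance of any of shaker_mid, grinder_mid, mug_mid, jar_mid, bowl_mid, soap_mid from where it was at the start of the episode above 0.025 m or angle between any of shaker_mid, grinder_mid, mug_mid, jar_mid, bowl_mid, soap_mid's own z axis and vertical above 0.6 rad).
It also fails if it takes over 64 s, if anything falls off the work surface, if the arm or the gripper's body presses on something with over 40 N, if the wrist force passes 120 N, or if a joint passes its speed limit or range.

## Working session

There is one attempt and no reset: what is moved stays moved. The work goes in short steps, Python scripts to look and compute and a shell command to move; the robot and the scene stay as the last step left them, time stands still between calls to the robot, and variables do not carry over. Pictures are saved under pics/ and viewed, at most 10 in all, crops included, and the job is handed in when it is done.

```bash
ls; mkdir -p pics
python3 - <<'E'
from station import ctrl
import cv2,numpy as np
for n in("scene","top"):
    c=ctrl.camera(n);cv2.imwrite(f"pics/{n}0.png",c["color"][:,:,::-1]);np.savez(f"{n}0.npz",**c)
    print(c["intrinsics"].tolist(),np.round(c["camera_from_world"],3).tolist())
print(ctrl.get_obs())
E
```

```text
pics
[[428.27024255535997, 0.0, 252.4498867976761], [0.0, 428.27024255535997, 189.30080127506181], [0.0, 0.0, 1.0]] [[0.762, 0.647, 0.019, -0.403], [0.456, -0.517, -0.724, -0.197], [-0.459, 0.561, -0.689, 1.543], [0.0, 0.0, 0.0, 1.0]]
[[445.6770420340879, 0.0, 246.28516246151585], [0.0, 445.6770420340879, 187.32681480738955], [0.0, 0.0, 1.0]] [[0.001, -1.0, -0.022, 0.005], [-0.992, 0.002, -0.129, 0.557], [0.129, 0.022, -0.991, 1.457], [0.0, 0.0, 0.0, 1.0]]
{'time_s': 0.1, 'qpos': array([ 1.15843686e+00,  3.00370587e-01,  1.52150619e+00, -1.09749695e-06,
        1.32069627e+00, -6.66084804e-02]), 'joint_vel': array([-0.00138065, -0.000741  , -0.00247144,  0.00065358, -0.00066613,
        0.00111468]), 'tau': array([ 2.93431374e-03, -5.32641256e+01, -3.53280759e+01,  7.10352603e-02,
        2.34626234e-02, -2.35839252e-05]), 'ee_pos': array([0.18631224, 0.51723867, 0.20497315]), 'eef_rot': array([-3.14061437e+00, -6.41932972e-05,  2.79584191e+00]), 'force': array([-0.1620389 , -0.33977445,  0.66783465]), 'moment': array([ 0.00961837, -0.0074759 , -0.00610836]), 'grip_force': 0.0, 'grip_width': 0.09422199308733771}
```

View pics/top0.png

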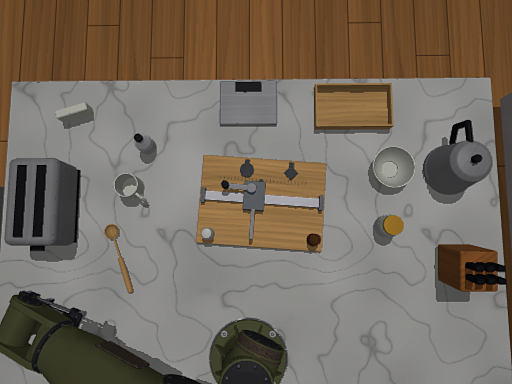

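View pics/scene0.png

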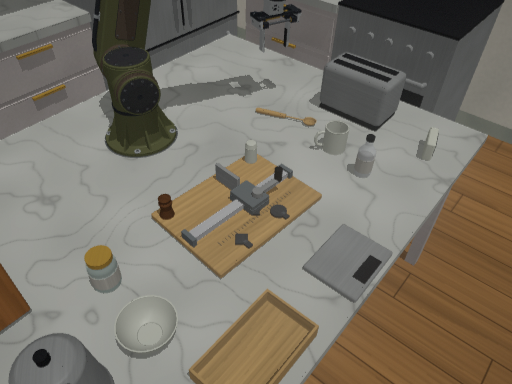

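The top view shows the pointed marker at about (291,173), the round one at (247,170), the knob at (225,185), the hub at (251,188) and the stop plate at (252,225). The shaker is at (207,234) and the grinder at (313,240). Next I'll measure from masks.

```bash
cat > h.py <<'E'
import cv2,numpy as np
from station import ctrl
def ray(c,uv,z):
    T=c["camera_from_world"];R,t=T[:3,:3],T[:3,3];o=-R.T@t
    d=R.T@np.linalg.inv(c["intrinsics"])@np.array([uv[0],uv[1],1.]);return o+d*(z-o[2])/d[2]
def proj(c,p):
    T=c["camera_from_world"];q=c["intrinsics"]@(T[:3,:3]@p+T[:3,3]);return q[:2]/q[2]
E
python3 - <<'E'
from h import *
c=np.load("top0.npz");im=c["color"];hsv=cv2.cvtColor(im,cv2.COLOR_RGB2HSV)
m=cv2.inRange(hsv,(8,70,90),(25,255,255));m[:140]=0;m[265:]=0;m[:,:185]=0;m[:,340:]=0
pts=cv2.findNonZero(m);m2=cv2.morphologyEx(m,cv2.MORPH_OPEN,np.ones((3,3)))
r=cv2.minAreaRect(cv2.findNonZero(m2));b=cv2.boxPoints(r)
w=np.array([ray(c,p,.024)[:2] for p in b]);print("corners",b.round(1).tolist(),w.round(4).tolist())
print("ctr",w.mean(0),[np.linalg.norm(w[i]-w[i-1]).round(3) for i in range(4)],[np.arctan2(*(w[i]-w[i-1])[::-1]).round(3) for i in range(4)])
g=cv2.cvtColor(im,cv2.COLOR_RGB2GRAY)
d=cv2.inRange(g,0,90);d[:155]=0;d[250:]=0;d[:,:200]=0;d[:,325:]=0
n,l,s,ce=cv2.connectedComponentsWithStats(d)
for i in range(1,n):
    if s[i,4]>15: print(s[i],ce[i].round(1),ray(c,ce[i],.032).round(4),ray(c,ce[i],.114).round(4))
cv2.imwrite("pics/topc.png",cv2.resize(im[150:255,190:335,::-1],None,fx=5.5,fy=5.5,interpolation=cv2.INTER_CUBIC))
E
```

```text
corners [[195.5, 242.0], [202.10000610351562, 153.5], [327.5, 162.89999389648438], [320.8999938964844, 251.39999389648438]] [[0.3747, 0.1742], [0.6751, 0.1561], [0.641, -0.2704], [0.3441, -0.2418]]
ctr [ 0.50871168 -0.04547604] [np.float64(0.417), np.float64(0.301), np.float64(0.428), np.float64(0.298)] [np.float64(1.497), np.float64(-0.06), np.float64(-1.651), np.float64(3.046)]
[240 159  14  20 191] [246.5 169.2] [0.6189 0.004  0.032 ] [0.6048 0.0022 0.114 ]
[284 162  15  20 145] [290.7 171.8] [ 0.6097 -0.1448  0.032 ] [ 0.5961 -0.1384  0.114 ]
[245 179  21  10  44] [257.8 181.8] [ 0.5758 -0.0341  0.032 ] [ 0.5641 -0.0338  0.114 ]
[200 180 124  41 743] [252.7 200.1] [ 0.5139 -0.0168  0.032 ] [ 0.5056 -0.0174  0.114 ]
[200 230  93  20 229] [228.2 243.7] [0.3693 0.0643 0.032 ] [0.369  0.0592 0.114 ]
[307 233  14  17 192] [312.9 241. ] [ 0.3783 -0.2152  0.032 ] [ 0.3775 -0.2048  0.114 ]
[249 238   4   7  23] [250.3 241.2] [ 0.3775 -0.0087  0.032 ] [ 0.3768 -0.0098  0.114 ]
```

View pics/topc.png

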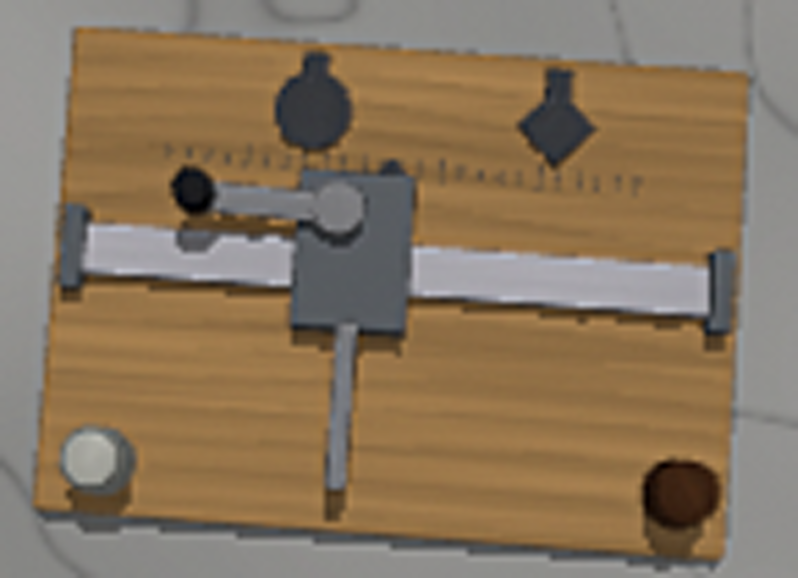

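The crop (scale 5.5, offset 190,150) shows the diamond centre at (556,128), its tip at (556,168), the pointer tip at (392,160), the knob top at (193,190) and the plate's top edge from (345,325) to (338,490). The lever points left (+y), and the carriage must go right (-y).

Run:
```python
from h import *
c=np.load("top0.npz")
P=lambda u,v,z: ray(c,(190+u/5.5-.4,150+v/5.5-.4),z)[:2]
co=np.array([P(76,28,.024),P(749,74,.024),P(722,556,.024),P(38,508,.024)]);print(co.round(4))
yw=lambda a,b:np.arctan2(*(a-b)[::-1])
print("yaws",yw(co[0],co[1])-np.pi/2,yw(co[3],co[2])-np.pi/2,yw(co[0],co[3]),yw(co[1],co[2]))
th=np.mean([yw(co[0],co[1])-np.pi/2,yw(co[3],co[2])-np.pi/2,yw(co[0],co[3]),yw(co[1],co[2])])
R=np.array([[np.cos(th),-np.sin(th)],[np.sin(th),np.cos(th)]])
o=co.mean(0)-R@[.02,0];print("yaw",th,"origin",o)
G=lambda p:((p-o)@R)
for n,u,v,z in[("diamond",556,128,.032),("diatip",556,168,.032),("ptr",392,160,.031),("knob",193,190,.114),("hub",338,208,.081),("plateA",345,325,.089),("plateB",338,490,.089),("railL",85,250,.044),("railR",712,290,.044),("shaker",97,458,.075),("grinder",681,493,.078)]:
    p=P(u,v,z);print(n,p.round(4),"guide",G(p).round(4))
np.savez("g.npz",th=th,o=o)
```

```text
[[ 0.6711  0.1516]
 [ 0.6406 -0.2645]
 [ 0.3465 -0.2418]
 [ 0.3749  0.1708]]
yaws -0.07300050792981194 -0.06865381061859943 -0.06461948966286242 -0.07696397969368164
yaw -0.07080944697623885 origin [ 0.48832997 -0.04458089]
diamond [ 0.606  -0.1448] guide [ 0.1244 -0.0916]
diatip [ 0.5812 -0.1445] guide [ 0.0997 -0.0931]
ptr [ 0.5866 -0.0444] guide [0.098  0.0072]
knob [0.5569 0.0716] guide [0.0601 0.1208]
hub [ 0.5505 -0.0119] guide [0.0597 0.037 ]
plateA [ 0.4806 -0.016 ] guide [-0.0098  0.028 ]
plateB [ 0.3849 -0.0119] guide [-0.1055  0.0253]
railL [0.5299 0.1419] guide [0.0283 0.189 ]
railR [ 0.5051 -0.2363] guide [ 0.0303 -0.19  ]
shaker [0.4037 0.1297] guide [-0.0968  0.1678]
grinder [ 0.3834 -0.2111] guide [-0.0929 -0.1735]
```

```bash
python3 -m pendant '[[[1.85,-2.23,0],-0.065],[[1.85,-2.23,0],-0.065],[[1.85,-2.23,0],-0.065],[[1.85,-2.23,0],-0.065],[[1.85,-2.23,0],-0.065],[[1.85,-2.23,0],-0.065],[[1.85,-2.23,0],-0.065],[[1.85,-2.23,0],-0.065],[[1.85,-2.23,0],-0.065],[[1.85,-2.23,0],-0.065],[[1.85,-2.23,0],-0.065],[[1.85,-2.23,0],-0.065],[[1.85,-2.23,0],-0.065],[[1.85,-2.23,0],-0.065],[[1.85,-2.23,0],-0.065],[[1.85,-2.23,0],-0.065],[[1.85,-2.23,0],-0.065],[[1.85,-2.23,0],-0.065],[[1.85,-2.23,0],-0.065],[[1.85,-2.23,0],-0.065]]' 0.5
python3 -m pendant '[[[0,0,0],0],[[0,0,0],0]]'
```

```text
time_s: 1.77
ee_pos: [0.557, 0.0701, 0.2051]
eef_rot: [-3.141, 0.0, 1.493]
force: [0.2, 0.2, -0.7]
grip_width: 0.0467
grip_force: 0.0
time_s: 1.93
ee_pos: [0.5566, 0.0705, 0.2047]
eef_rot: [-3.14, 0.0, 1.494]
force: [-0.3, -0.1, 0.8]
grip_width: 0.0473
grip_force: 0.0
```

```bash
python3 -m pendant '[[[0,0.1,-2],0],[[0,0,-2],0],[[0,0,-2],0],[[0,0,-2],0],[[0,0,-2],0],[[0,0,-1],0],[[0,0,-0.6],0],[[0,0,0],0]]'
python3 - <<'E'
from h import *
c=ctrl.camera("scene");u,v=proj(c,np.array([.557,.0715,.09])).astype(int)
cv2.imwrite("pics/s1.png",cv2.resize(c["color"][v-60:v+60,u-80:u+80,::-1],None,fx=5,fy=5,interpolation=cv2.INTER_CUBIC))
E
```

```text
time_s: 2.6
ee_pos: [0.5559, 0.0729, 0.0888]
eef_rot: [-3.14, 0.0, 1.497]
force: [-1.6, -0.1, 0.8]
grip_width: 0.0472
grip_force: 0.0
```

View pics/s1.png

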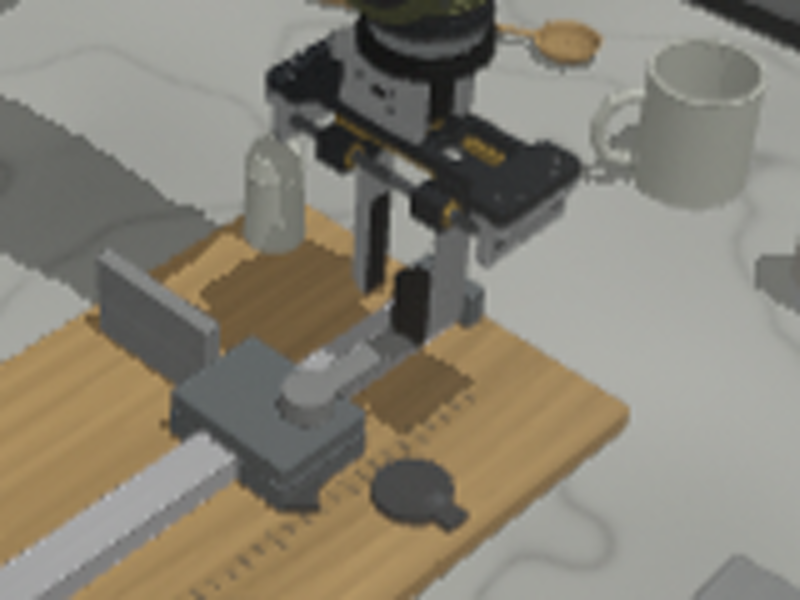

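The knob stands between the fingers, and the arm is clear underneath. Next I'll work out the arc.

Run:
```python
from h import *
g=np.load("g.npz");th=float(g["th"]);o=g["o"];R=np.array([[np.cos(th),-np.sin(th)],[np.sin(th),np.cos(th)]])
f=np.linspace(0,1.09,15);W=(o+(np.c_[.06+.085*np.sin(f),.037+.085*np.cos(f)])@R.T)*100
print(W[0],W[-1]);print(np.diff(W,axis=0).round(2).tolist(), f[1])
```

```text
[55.68111497  7.28683641] [62.87530896  2.19621393]
[[0.66, -0.07], [0.65, -0.12], [0.64, -0.17], [0.62, -0.22], [0.6, -0.27], [0.58, -0.32], [0.55, -0.36], [0.52, -0.4], [0.49, -0.44], [0.46, -0.48], [0.42, -0.51], [0.38, -0.54], [0.33, -0.57], [0.29, -0.6]] 0.07785714285714286
```

```bash
python3 -m pendant '[[[0,0,0],0],[[0,0,0],0],[[0,0,0],0],[[0,0,0],0]]' 0.32 5
python3 -m pendant '[[[0.66,-0.07,0],-0.078],[[0.65,-0.12,0],-0.078],[[0.64,-0.17,0],-0.078],[[0.62,-0.22,0],-0.078],[[0.6,-0.27,0],-0.078],[[0.58,-0.32,0],-0.078],[[0.55,-0.36,0],-0.078]]'
python3 -m pendant '[[[0.52,-0.4,0],-0.078],[[0.49,-0.44,0],-0.078],[[0.46,-0.48,0],-0.078],[[0.42,-0.51,0],-0.078],[[0.38,-0.54,0],-0.078],[[0.33,-0.57,0],-0.078],[[0.29,-0.6,0],-0.078],[[0,0,0],0],[[0,0,0],0]]'
```

```text
time_s: 2.98
ee_pos: [0.5568, 0.0725, 0.0901]
eef_rot: [3.14, -0.0, 1.496]
force: [1.9, 0.3, 1.5]
grip_width: 0.0307
grip_force: 1.0
time_s: 3.57
ee_pos: [0.5996, 0.0574, 0.0898]
eef_rot: [-3.141, -0.0, 0.946]
force: [-2.2, 2.8, 2.1]
grip_width: 0.0303
grip_force: 1.4
time_s: 4.32
ee_pos: [0.6283, 0.0216, 0.0895]
eef_rot: [3.141, -0.0, 0.406]
force: [-0.6, 0.4, -0.8]
grip_width: 0.03
grip_force: 0.0
```

```bash
python3 -m pendant '[[[-0.06,-0.8,0],0],[[-0.06,-0.8,0],0],[[-0.05,-0.8,0],0],[[-0.06,-0.8,0],0],[[-0.06,-0.8,0],0],[[-0.05,-0.8,0],0],[[-0.06,-0.8,0],0],[[-0.06,-0.8,0],0],[[-0.05,-0.8,0],0],[[-0.06,-0.8,0],0],[[-0.06,-0.8,0],0],[[0,0,0],0],[[0,0,0],0]]'
python3 - <<'E'
from h import *
c=ctrl.camera("top");cv2.imwrite("pics/t2.png",cv2.resize(c["color"][150:255,190:335,::-1],None,fx=5.5,fy=5.5,interpolation=cv2.INTER_CUBIC))
c=ctrl.camera("scene");np.savez("s2.npz",**c);cv2.imwrite("pics/s2.png",cv2.resize(c["color"][150:270,150:310,::-1],None,fx=5,fy=5,interpolation=cv2.INTER_CUBIC))
E
```

```text
time_s: 5.4
ee_pos: [0.6219, -0.0672, 0.0894]
eef_rot: [3.141, 0.0, 0.403]
force: [-0.0, 0.5, 0.3]
grip_width: 0.0301
grip_force: 0.0
```

View pics/s2.png

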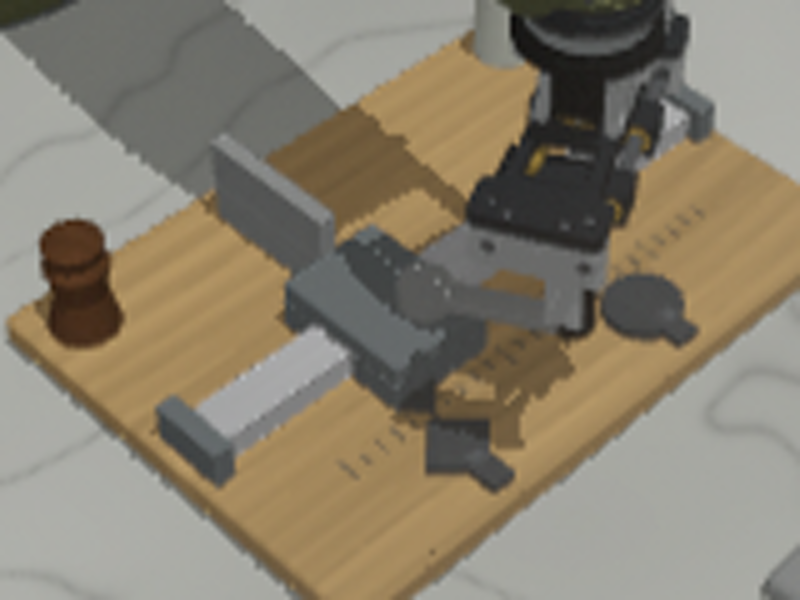

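The carriage has come close to the diamond: pointer near (420,408), diamond tip near (430,422). I'll zoom in for the offset.

Run:
```python
from h import *
c=np.load("s2.npz");a=cv2.resize(c["color"][218:252,218:262,::-1],(616,476),interpolation=cv2.INTER_CUBIC)
b=cv2.imread("pics/t2.png");b=cv2.resize(b[20:260,350:750],(616,370))
cv2.imwrite("pics/z2.png",cv2.resize(np.vstack([a,b]),None,fx=.7,fy=.7))
```

```text
(no output)
```

View pics/z2.png

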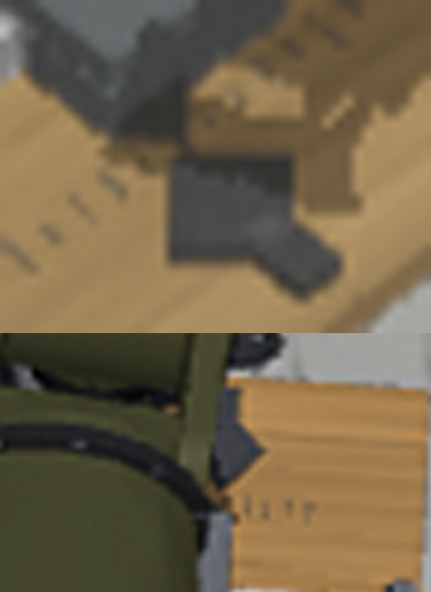

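The pointer tip is at about (186,141) in the upper crop (scale 9.8, offset 218,218). The diamond corners are at about (170,157), (293,157) and (168,260).

Run:
```python
from h import *
c=np.load("s2.npz");g=np.load("g.npz");th=float(g["th"]);R=np.array([[np.cos(th),-np.sin(th)],[np.sin(th),np.cos(th)]])
for n,u,v in[("ptr",186,141),("tip",170,157),("left?",168,260),("right?",293,157)]:
    p=ray(c,(218+u/9.8-.4,218+v/9.8-.4),.032);print(n,((p[:2]-g["o"])@R).round(4))
```

```text
ptr [ 0.1036 -0.0845]
tip [ 0.1047 -0.0917]
left? [ 0.1308 -0.1176]
right? [ 0.1288 -0.0673]
```

```bash
python3 -m pendant '[[[-0.02,-0.25,0],0],[[-0.02,-0.25,0],0],[[-0.01,-0.25,0],0],[[0,0,0],0],[[0,0,0],0],[[0,0,0],0],[[0,0,0],0]]'
python3 - <<'E'
from h import *
c=ctrl.camera("scene");np.savez("s3.npz",**c)
cv2.imwrite("pics/s3.png",cv2.resize(c["color"][218:252,218:262,::-1],None,fx=14,fy=14,interpolation=cv2.INTER_CUBIC))
E
```

```text
time_s: 6.08
ee_pos: [0.6215, -0.0739, 0.0895]
eef_rot: [3.141, 0.0, 0.404]
force: [-0.7, 0.8, 0.7]
grip_width: 0.0301
grip_force: 0.7
```

View pics/s3.png

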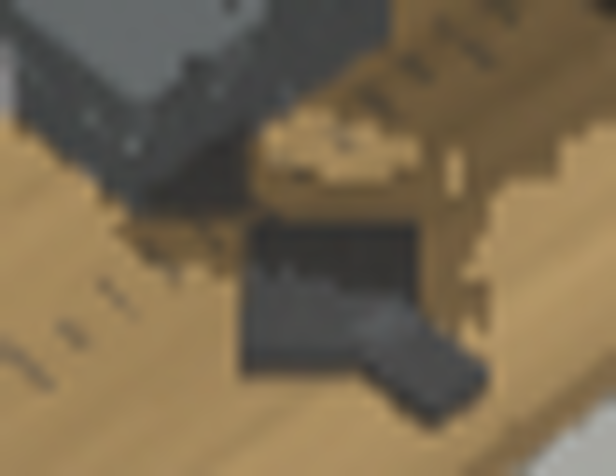

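The pointer tip is now at about (250,210) and the diamond tip at (246,223), at scale 14.

Run:
```python
from h import *
c=np.load("s3.npz");g=np.load("g.npz");th=float(g["th"]);R=np.array([[np.cos(th),-np.sin(th)],[np.sin(th),np.cos(th)]])
for n,u,v in[("ptr",250,210),("tip",246,223),("left",242,374),("right",416,225)]:
    p=ray(c,(218+u/14-.4,218+v/14-.4),.032);print(n,((p[:2]-g["o"])@R).round(4))
for s in(-.07,-.072,-.074):
    f=1.05;W=g["o"]+R@[.06+.085*np.sin(f),s+.01+.085*np.cos(f)];print(s,W)
f=np.linspace(1.09,-.04,17);W=(np.c_[.085*np.sin(f),.085*np.cos(f)])@R.T*100
print(np.diff(W,axis=0).round(2).tolist())
```

```text
ptr [ 0.103  -0.0882]
tip [ 0.1049 -0.0911]
left [ 0.1315 -0.1178]
right [ 0.1286 -0.0678]
-0.07 [ 0.62047309 -0.07170449]
-0.072 [ 0.62033159 -0.07369948]
-0.074 [ 0.62019008 -0.07569446]
[[-0.26, 0.54], [-0.3, 0.52], [-0.33, 0.5], [-0.37, 0.48], [-0.4, 0.45], [-0.43, 0.42], [-0.46, 0.39], [-0.48, 0.35], [-0.51, 0.32], [-0.53, 0.28], [-0.55, 0.24], [-0.56, 0.21], [-0.58, 0.16], [-0.59, 0.12], [-0.59, 0.08], [-0.6, 0.04]]
```

```bash
python3 -m pendant '[[[-0.01,-0.2,0],0],[[-0.01,-0.2,0],0],[[0,0,0],0],[[0,0,0],0],[[0,0,0],0],[[0,0,0],0],[[0,0,0],0]]'
python3 - <<'E'
from h import *
c=ctrl.camera("scene");np.savez("s4.npz",**c);g=np.load("g.npz");th=float(g["th"]);R=np.array([[np.cos(th),-np.sin(th)],[np.sin(th),np.cos(th)]])
cv2.imwrite("pics/s4.png",cv2.resize(c["color"][218:252,218:262,::-1],None,fx=14,fy=14,interpolation=cv2.INTER_CUBIC))
E
```

```text
time_s: 6.72
ee_pos: [0.6213, -0.0779, 0.0894]
eef_rot: [3.141, 0.0, 0.404]
force: [-0.6, 2.5, -0.1]
grip_width: 0.0298
grip_force: 0.8
```

View pics/s4.png

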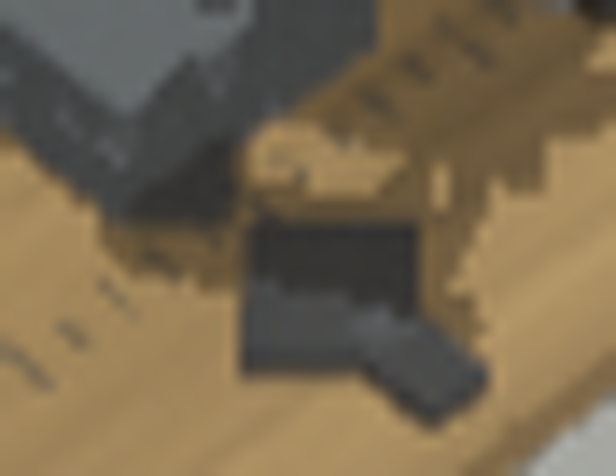

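The pointer tip at about (236,217) is now opposite the diamond tip within about 1 mm. Swinging the lever back.

```bash
python3 -m pendant '[[[-0.26,0.54,0],0.1],[[-0.3,0.52,0],0.1],[[-0.33,0.5,0],0.1],[[-0.37,0.48,0],0.08],[[-0.4,0.45,0],0.07],[[-0.43,0.42,0],0.07],[[-0.46,0.39,0],0.07],[[-0.48,0.35,0],0.07]]'
python3 -m pendant '[[[-0.51,0.32,0],0.07],[[-0.53,0.28,0],0.07],[[-0.55,0.24,0],0.06],[[-0.56,0.21,0],0.06],[[-0.58,0.16,0],0.06],[[-0.59,0.12,0],0.06],[[-0.59,0.08,0],0.05],[[-0.6,0.04,0],0.02],[[0,0,0],0],[[0,0,0],0]]'
python3 - <<'E'
from h import *
g=np.load("g.npz");th=float(g["th"]);R=np.array([[np.cos(th),-np.sin(th)],[np.sin(th),np.cos(th)]])
print((np.array(ctrl.get_obs()["ee_pos"][:2])-g["o"])@R)
E
```

```text
time_s: 7.43
ee_pos: [0.591, -0.0415, 0.0895]
eef_rot: [3.141, 0.0, 1.067]
force: [1.3, -1.4, -1.3]
grip_width: 0.03
grip_force: 0.7
time_s: 8.27
ee_pos: [0.5464, -0.0267, 0.0898]
eef_rot: [3.14, -0.0, 1.513]
force: [5.5, 3.0, -2.3]
grip_width: 0.0305
grip_force: 2.5
[0.05666336 0.0219313 ]
```

```bash
python3 -m pendant '[[[-0.15,0,0],0],[[-0.1,0,0],0],[[0,0,0],0],[[0,0,0],0]]'
```

```text
time_s: 8.6
ee_pos: [0.5446, -0.0266, 0.0898]
eef_rot: [3.138, -0.0, 1.513]
force: [10.6, 3.8, -4.6]
grip_width: 0.0333
grip_force: 5.0
```

The lever is at its stop, since the force is rising. Next I'll release, lift, retreat and check.

```bash
python3 -m pendant '[[[0.3,0,0],0],[[0.25,0,0],0],[[0,0,0],0],[[0,0,0],0],[[0,0,0],0]]' 0.55
python3 -m pendant '[[[0,0,1],0],[[0,0,2],0],[[0,0,3],0],[[0,0,3],0],[[0,0,3],0],[[-1,2,1],0],[[-1.5,3,0],0],[[-1.5,3,0],0],[[-1.5,3,0],0],[[-1.5,3,0],0],[[-1.5,3,0],0],[[-1.5,3,0],0],[[-1.5,3,0],0],[[-1.5,3,0],0],[[-1.5,3,0],0],[[-1.5,3,0],0],[[-1,2,0],0],[[0,0,0],0],[[0,0,0],0]]'
python3 - <<'E'
from h import *
c=ctrl.camera("top");np.savez("t5.npz",**c);cv2.imwrite("pics/t5.png",cv2.resize(c["color"][150:255,190:335,::-1],None,fx=5.5,fy=5.5,interpolation=cv2.INTER_CUBIC))
E
```

```text
time_s: 9.02
ee_pos: [0.5488, -0.0269, 0.0894]
eef_rot: [-3.141, 0.0, 1.514]
force: [0.7, 0.1, 0.1]
grip_width: 0.0518
grip_force: 0.0
time_s: 10.6
ee_pos: [0.3784, 0.3137, 0.22]
eef_rot: [3.141, -0.0, 1.516]
force: [0.5, -0.4, -0.4]
grip_width: 0.0518
grip_force: 0.0
```

View pics/t5.png

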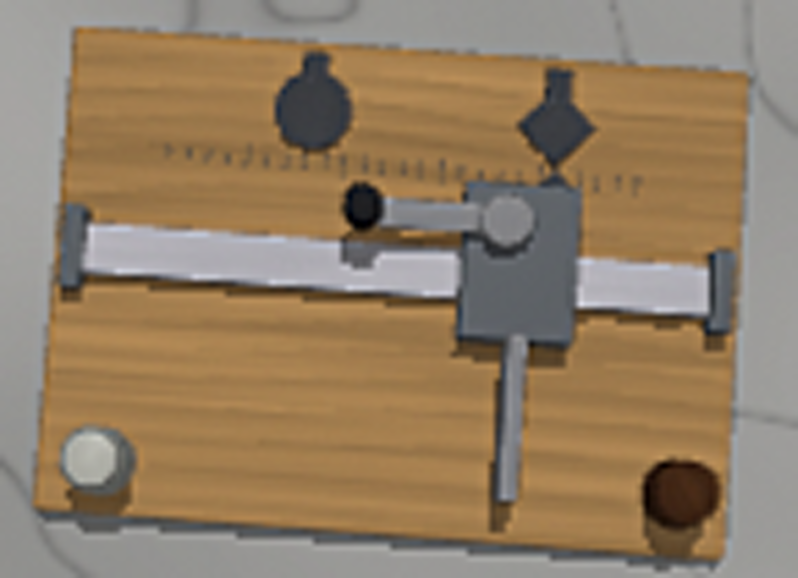

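The pointer tip at (556,174) stands opposite the diamond tip at (556,168), which is under 1 mm off. The lever is back along the rail, and the shaker and grinder are unmoved.

```bash
python3 -c "
from station import ctrl
print(ctrl.hand_in())"
```

```text
the job is handed in; nothing more can be done
None
```

The job is handed in: I opened the lever, slid the carriage to the pointed marker (under 1 mm off in the last image) and locked it there, with the shaker and grinder unmoved; the judge returned no verdict.

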